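Prove the earth-leakage breaker, then hold the cloud chamber's flush lever open

ROBOT

A 6-joint arm with a two-finger parallel gripper is mounted at the origin on the work surface. World frame = base frame: x ahead of the robot, y to its left, z up, the work surface at z = 0. Lengths are in mm, angles in rad, forces in N, time in s.
With the tool pointing down it reaches from about 275 to 1000 mm from the base axis. Payload 8.4 kg.
Tool frame: the origin (TCP) lies between the finger pads; the fingertips stand 17 mm ahead of it and the grasp point (between the pads) lies 2 mm behind it (r.tcp_to_tips is the distance from the TCP to the fingertips, in mm); z points along the fingers, y is the line along which they close (so a half turn about z gives the same grasp; the last joint's range is limited). The gripper opens to 85 mm and grips with 20 to 120 N. Pads are 22 mm wide; open, the fingers measure 114 mm over their backs; the gripper's body (76 mm by 85 mm) begins 54 mm behind the grasp point. The pads swing forward as they close: fully open they stand 13 mm farther back than shut.
Start: joints at [1.229, 0.353, 1.633, -0, 1.155, -0.002], TCP at [208.31, 589.266, 248.281] pointing down, gripper open.
Joint ranges: [-2.63, 2.63], [-0.92, 2.1], [0.06, 2.66], [-1.3, 4.44], [0, 2.69], [-3.02, 3.02]. Speed limits (rad/s): [2.22, 2.22, 2.79, 3.14, 3.14, 3.14].

INTERFACE

Orientations are given as [roll, pitch, yaw] about the fixed x, y, z axes, in that order (R = Rz(yaw) Ry(pitch) Rx(roll)).
In Python, from rig import r gives the robot as it stands. The module is installed in compiled form; this text tells all that it offers.
- The arm moves only by the tool apply_moves, never from a script. Its argument "series" is text: rows parted by semicolons, each of 7 numbers parted by spaces: the shift along the tool's x, y, z in cm, then the turn, a rotation vector about the tool's x, y, z in rad, then the gripper's target within -1 to 1 (shut at 1, half-way at 0, fully open at -1). In form: tx ty tz rx ry rz fingers; .... A call has exactly 10 rows; each row shifts and turns the commanded pose from where the row before left it, along the tool's axes as they then stand; what a row does not reach is not made up. A row lasts 1/12 s, in which the tool goes at most 41.7 mm and 7.16 degrees, less where a joint would pass 70% of its speed; a pose out of reach is approached as far as the arm can. A call with a gripper value outside its range is refused whole. The fingers move at their own pace and stop on an object; "squeeze" is the grip in N (left out, the last holds). Time passes only in rows, so rows that do not move let the fingers close, or fill a call up. It gives the time, the measured TCP pose, the force and the opening at its end, in the units of the state.
- r.sense(): the state, without advancing time (a new reading comes with each control period).
- r.grab_frame(name): name is "side" or "top"; returns the picture (420x560x3 uint8, blue, green, red); there is no depth.
- r.camera_info(name): a dict with "K" (3x3 intrinsics, pixels), "extrinsics" (4x4, takes a point from camera to world coordinates). Camera axes: x right, y down, z forward; pixel columns grow to the right and rows downward; lengths in mm; the calibration is good to about 2 mm. A picture is of the moment at which its call begins. camera_info takes no time and is no camera call.
- r.sign_off(): hands the job in, once; it reports no verdict.
The state is a dict: "clock": time; "qpos": joint angles; "qvel": joint speeds; "joint_efforts": joint torques, N m; "eef_pos": TCP position; "tcp_rot": TCP orientation; "contact_force": force on the tool from outside, world axes, zero at the start; "wrist_torque": the same for the moment, N m; "opening": opening from 0.0 (shut) to 1.0 (fully open).
Only numpy, scipy, OpenCV 4.12 (cv2) and the standard library are available. Lean on these libraries where they do the work, as an engineer would, in place of code of your own. Each camera call takes 0.05 s, during which the arm holds its last target. There are 200 camera calls.

TASK

Start the flush of the cloud chamber. First prove the earth-leakage breaker in the sloping supply box: push its orange test button right in so that the black lever drops by itself, let the button out, and lift the lever back up until it stays on without you. Then swing the yellow spring-return flush lever on the chamber all the way round to its open stop and finish while still holding it firmly against that stop, with everything else on the bench left where it is.

Things in the scene. Friction and masses are not known exactly. Their poses are not given: they have to be found in the camera images.
- breaker: grey moulded-case breaker, 105 mm wide, 165 along the slope, in the top panel of the grey sloping supply box (240 x 220 mm, panel rising away from the robot at 20 degrees). Origin: centre of its back, on the panel. Axes: +x up the slope, +y left across it, +z out of the panel. Its raised middle (x -50 to 50 mm, full width), which carries button and lever, has its face at z 26 mm; the ends at 18 mm
- test_button_top (a point): centre of the top of the orange round test button, 14 mm in diameter; breaker frame at rest (-32, -38, 35) mm, so it stands 9 mm proud of the face
- test_button (a joint): travel of the test button along the breaker's -z: 0 out, 0.006 m fully in. It springs back; pressing it takes 1 to 3 N and about 5 N at the moment it trips the breaker, at about 4 mm in
- breaker_lever_tip (a point): middle of the outer end of the black breaker lever, a flat bar 24 mm wide (breaker y), 10 mm thick, white mark at its end. It turns about an axis along breaker y through (5, 0, 4) mm of the breaker frame, 22 mm below the face; its end is 54 mm from that axis. The end lies at (26, 0, 54) mm when on, at (-16, 0, 54) mm when off, in the breaker frame
- breaker_lever (a joint): angle of the breaker lever: 0 = on (leaning up the slope), 0.8 rad = dropped, off (leaning down the slope). An over-centre spring snaps it to on below 0.15 and to off above 0.15 (the drop takes about 0.3 s); lifting it takes about 2 N at its end, 3 to 4 N near the face. It cannot stay on while the button is in
- valve: flush valve on the aluminium cloud chamber chassis (280 x 400 mm, deck 110 mm above the bench): brass body in a copper pipe, spring housing of 51 mm diameter on top. Origin on the deck under the lever's vertical axis; +z up. The lever points along -x (to the robot) at rest, along +y at its open stop. In the lever's sweep and 80 mm round the axis nothing but its stop posts (by the hub) is as high
- valve_axis (a point): point on the flush lever's vertical axis at the height of the middle of the lever's sleeve (93 mm above the deck, about 203 mm above the bench)
- flush_lever_grip (a point): centre of the outer part of the flush lever's yellow sleeve, 100 mm from the axis. The sleeve is a level bar 20 mm wide, 14 mm high, from 50 to 130 mm from the axis; its underside is 86 mm above the deck, and what lies under it at 100 mm from the axis (deck, pipe end) is at least 35 mm lower
- flush_lever (a joint): angle of the flush lever: 0 at rest (closed), turns clockwise seen from above to the open stop at 1.571 rad. A spring drives it back: about 4 N at 100 mm from the axis at the start of the swing, about 8 N at the stop. It flies back when let go
- water_bottle: clear bottle with white cap, 54 mm in diameter, 110 high, standing on the chassis deck behind and to the left of the valve; origin at its foot; leave alone
- amber_bottle: amber glass bottle with black cap, 66 mm in diameter, 150 high, between the backs of supply box and chassis; origin at its foot; leave alone
- screwdriver: red screwdriver, 200 mm, lying on the bench at the right; leave alone
- wrench: steel spanner, 180 mm, lying on the bench at the left; leave alone
- mug: blue mug, 80 mm in diameter, 90 high, at the right; origin at its foot; leave alone
- pipe_union: loose brass pipe union, 38 mm in diameter and high, standing on the bench between supply box and chassis; leave alone

How it is judged:
By the outcome, as a careful person would: the job done as asked, in the order asked, and still so for the second after the job is handed in, while the arm keeps its last pose, push and grip.
It also fails if it takes over 53 s, if anything falls off the work surface, if the arm or the gripper's body presses on something with over 40 N, if the wrist force passes 120 N, or if a joint passes its speed limit or range.

## Working session

There is one attempt and no reset: what is moved stays moved. The work goes in short steps, Python scripts to look and compute and a tool call to move; the robot and the scene stay as the last step left them, time stands still between calls to the robot, and variables do not carry over. Pictures are saved under pics/ and viewed, on a budget of 10 in all, crops included, one or two more only if the job needs it, and the job is handed in when it is done.

Besides the shell and the picture viewer there is one more tool, called after ">>>" in YAML: its name, and indented under it one key for each argument. apply_moves: Moves the arm, as the interface text tells. Its arguments: {"type":"object","properties":{"series":{"type":"string"},"squeeze":{"type":"number"}},"required":["series"]}

```bash
mkdir -p pics
python3 - <<'E'
from rig import r
import cv2,numpy as np
np.set_printoptions(suppress=True,precision=3)
for n in("side","top"):
    im=r.grab_frame(n); cv2.imwrite(f"pics/{n}0.png",im)
    c=r.camera_info(n); print(n,c["K"],c["extrinsics"])
print(r.sense(), r.tcp_to_tips)
E
```

```text
side [[545.949   0.    280.712]
 [  0.    545.949 212.282]
 [  0.      0.      1.   ]] [[   0.78    -0.412    0.471 -157.254]
 [  -0.625   -0.505    0.595 -888.286]
 [  -0.007   -0.759   -0.651 1066.392]
 [   0.       0.       0.       1.   ]]
top [[391.548   0.    280.92 ]
 [  0.    391.548 208.272]
 [  0.      0.      1.   ]] [[  -0.025   -0.983    0.184  338.114]
 [  -1.       0.023   -0.014  -19.539]
 [   0.009   -0.185   -0.983 1288.622]
 [   0.       0.       0.       1.   ]]
{'clock': 0.1, 'qpos': array([ 1.229,  0.354,  1.634, -0.   ,  1.155, -0.002]), 'qvel': array([-0.001, -0.001, -0.001,  0.002,  0.001,  0.003]), 'joint_efforts': array([  0.   , -60.636, -34.282,  -0.   ,   0.004,  -0.   ]), 'eef_pos': array([208.194, 588.905, 247.63 ]), 'tcp_rot': array([-3.14 ,  0.   ,  2.802]), 'contact_force': array([-0.237, -0.358,  0.329]), 'wrist_torque': array([ 0.02 , -0.044,  0.007]), 'opening': 1.0018192873876748} 17.0
```

View pics/side0.png

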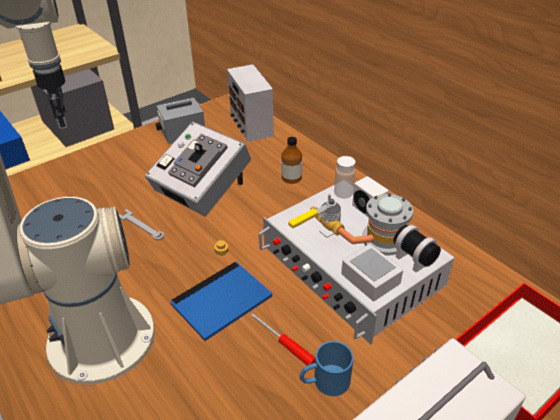

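View pics/top0.png

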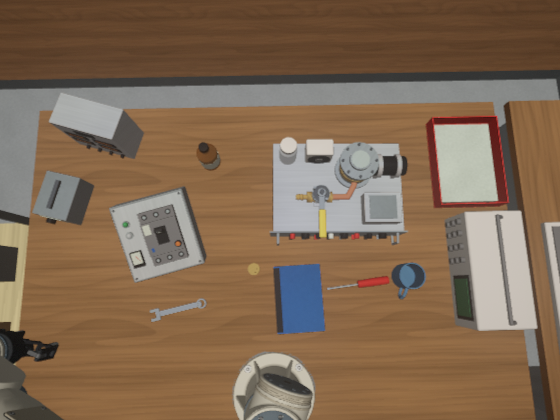

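Side view: supply box around (198,165), with the orange button near (198,168); the valve is near (328,210) with its yellow lever at (303,216). Top view: breaker at (162,235), button at (178,243), and the yellow lever running from (321,192) to (323,235). Next I'll view an enlarged mosaic.

Run:
```python
import cv2,numpy as np
s=cv2.imread("pics/side0.png");t=cv2.imread("pics/top0.png")
c=lambda im,x,y,w,h:cv2.resize(im[y:y+h,x:x+w],(400,300),interpolation=cv2.INTER_CUBIC)
m=np.vstack([np.hstack([c(s,145,120,108,81),c(t,108,190,100,75)]),np.hstack([c(s,280,180,80,60),c(t,280,175,88,66)])])
cv2.imwrite("pics/m1.png",m)
for n,im in(("side",s),("top",t)):
    h=cv2.cvtColor(im,cv2.COLOR_BGR2HSV)
    for nm,lo,hi in(("orange",(5,180,150),(16,255,255)),("yellow",(24,180,130),(34,255,255))):
        k,l,st,ce=cv2.connectedComponentsWithStats(cv2.inRange(h,lo,hi))
        for i in range(1,k):
            if st[i,4]>5: print(n,nm,st[i],ce[i].round(1))
```

```text
side orange [219 130   4   2   6] [220.5 130.7]
side orange [165 145   5   5   6] [166.8 146.8]
side orange [282 147   5   6   6] [283.7 149.5]
side orange [160 151   5   5   6] [161.8 153. ]
side orange [196 165   5   4  14] [197.7 166.8]
side orange [144 166   7   7  10] [147.  169.2]
side orange [102 170   4   4   6] [103.7 171.5]
side orange [331 181   3   4   6] [332.2 182.7]
side orange [317 188   6   4   6] [319.5 189.5]
side orange [118 203   3   5   6] [119.3 204.8]
side orange [259 226   4   4   6] [261. 228.]
side orange [143 231   9   7  13] [147.6 234.2]
side orange [452 253   4   4   6] [453.7 254.2]
side orange [456 282 104  57 132] [507.8 304.1]
side orange [250 316   6   5   6] [252.5 318. ]
side orange [281 333  10   6  12] [284.8 334.8]
side orange [440 337   9   9  14] [444.1 340.9]
side orange [ 44 338   2   5   6] [ 44.7 340. ]
side orange [292 339  23  18  26] [303.6 348.1]
side orange [317 342   4   5   6] [318.7 344. ]
side orange [429 350   5   5   8] [431.  351.9]
side orange [415 360   7   6   8] [417.8 362.8]
side orange [389 381   6   6  10] [392.1 383.8]
side orange [353 412   6   5   6] [355.5 414.2]
side yellow [289 209  28  18 185] [302.6 217.2]
```

View pics/m1.png

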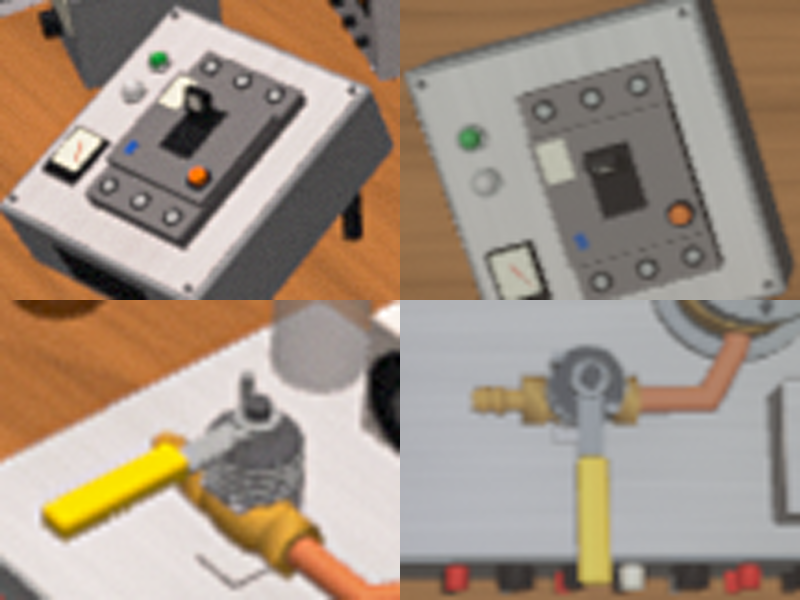

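The mosaic shows the button at side (198,167) and top (178,243). The lever tip is at side (198,146) and top (158,232). The sleeve runs from top (322.5,210) to (322.9,236.6), and in the side view from (316,211) to (292,224). I'll triangulate these.

```bash
cat > h.py <<'E'
import numpy as np
from rig import r
np.set_printoptions(suppress=True,precision=2)
def ray(n,uv):
    c=r.camera_info(n);E=np.array(c["extrinsics"])
    d=E[:3,:3]@np.linalg.solve(c["K"],[*uv,1]);return E[:3,3],d/np.linalg.norm(d)
def plane(n,uv,z):
    o,d=ray(n,uv);return o+d*(z-o[2])/d[2]
def tri(a,b):
    (o,d),(p,e)=ray("side",a),ray("top",b)
    s=np.linalg.lstsq(np.c_[d,-e],p-o,rcond=None)[0]
    A,B=o+s[0]*d,p+s[1]*e;return (A+B)/2,np.linalg.norm(A-B)
def proj(n,P):
    c=r.camera_info(n);q=np.linalg.inv(c["extrinsics"])@[*P,1];q=np.array(c["K"])@q[:3];return q[:2]/q[2]
E
python3 - <<'E'
from h import *
from scipy.spatial.transform import Rotation as R
S=lambda x,y:(145+x/3.704-.4,120+y/3.704-.4);T=lambda x,y:(108+(x-400)/4-.4,190+y/4-.4)
F={"b":(S(197,175),T(680,213),(-32,-38,35)),"ul":(S(207,55),T(518,97),(82.5,52.5,18)),"ur":(S(303,97),T(657,60),(82.5,-52.5,18)),"dr":(S(183,244),T(720,265),(-82.5,-52.5,18))}
P=[];M=[]
for k,(a,b,m) in F.items():
    p,g=tri(a,b);print(k,p,g);P.append(p);M.append(m)
P=np.array(P);M=np.array(M,float)
print("lev",tri(S(195,92),T(603,168)))
# yaw from points, tilt fixed at 20 deg
from scipy.optimize import least_squares
f=lambda v:R.from_euler("ZY",[v[3],-20*np.pi/180]).apply(M)+v[:3]-P
s=least_squares(lambda v:f(v).ravel(),[500,200,100,0]);print(s.x,f(s.x))
np.save("brk.npy",s.x);Rb=R.from_euler("ZY",[s.x[3],-20*np.pi/180])
for q in [(-32,-38,35),(26,0,54),(-16,0,54)]:
    p=Rb.apply(q)+s.x[:3];print(q,p,proj("side",p),proj("top",p))
U=lambda x,y:(280+x/5-.4,180+(y-300)/5-.4);V=lambda x,y:(280+(x-400)/4.545-.4,175+(y-300)/4.545-.4)
print("sleeve in",plane("top",V(593,458),210),plane("side",U(180,453),210),"out",plane("top",V(594,581),210),plane("side",U(59,519),210))
print("hub",tri(U(258,403),V(593,376)))
E
```

```text
b [456.68 270.98 136.35] 3.0475161131718123
ul [542.14 386.76 155.18] 4.0804373432625125
ur [568.37 285.81 154.43] 2.2812761038980858
dr [422.46 248.53  98.09] 1.1533684240787865
lev (array([486.61, 315.25, 178.41]), np.float64(0.8844592351598477))
[487.53 318.81 110.79   0.26] [[-0.11  0.37 -3.62]
 [ 1.02  1.01  0.74]
 [ 1.56  0.43  1.49]
 [-2.47 -1.81  1.4 ]]
(-32, -38, 35) [456.57 271.35 132.73] [198.35 167.77] [177.51 243.47]
(26, 0, 54) [493.3  320.33 170.42] [198.7  145.16] [157.39 229.81]
(-16, 0, 54) [455.13 310.27 156.06] [189.94 155.4 ] [161.95 243.51]
sleeve in [ 534.76 -150.1   210.  ] [ 532.13 -153.    210.  ] out [ 458.61 -147.33  210.  ] [ 456.3  -152.92  210.  ]
hub (array([ 585.32, -151.62,  213.02]), np.float64(1.4216672184848835))
```

```bash
cat >> h.py <<'E'
from scipy.spatial.transform import Rotation as R
def st():
    s=r.sense();return s,np.array(s["eef_pos"]),R.from_euler("xyz",s["tcp_rot"])
def delta(pos,Rt=None):
    s,p,Rc=st();Rt=Rt or Rc
    print("t",round(s["clock"],2),"p",p,"F",s["contact_force"],"q",s["qpos"],"open",round(s["opening"],3))
    print("rotvec(tool)",(Rc.inv()*Rt).as_rotvec().round(3)," shift cm after turn",(Rt.inv().apply(pos-p)/10).round(2)," before turn",(Rc.inv().apply(pos-p)/10).round(2))
v=np.load("brk.npy");Rb=R.from_euler("ZY",[v[3],-np.pi/9])
B=lambda q:Rb.apply(q)+v[:3]
Rt=R.from_matrix(Rb.as_matrix()@np.diag([-1,1,-1.]))   # tool x=-bx, y=by, z=-bz
E
python3 -c "
from h import *
delta(B((-32,-38,35+17+60)),Rt)"
```

```text
t 0.1 p [208.19 588.9  247.63] F [-0.24 -0.36  0.33] q [ 1.23  0.35  1.63 -0.    1.16 -0.  ] open 1.002
rotvec(tool) [-0.1  -0.34 -0.59]  shift cm after turn [-11.03 -37.04   8.54]  before turn [-31.82 -23.14   4.28]
```

>>> apply_moves:
  series: "0 0 0 -0.015 -0.049 -0.084 1; 0 0 0 -0.015 -0.049 -0.084 1; 0 0 0 -0.014 -0.049 -0.084 1; 0 0 0 -0.014 -0.049 -0.084 1; 0 0 0 -0.014 -0.048 -0.084 1; 0 0 0 -0.014 -0.048 -0.085 1; 0 0 0 -0.014 -0.048 -0.085 1; -1 -3.5 0.3 0 0 0 1; -1 -3.5 0.3 0 0 0 1; -1 -3.5 0.3 0 0 0 1"
  squeeze: 40

```text
clock: 0.93
eef_pos: [264.7, 494.4, 249.9]
tcp_rot: [-3.135, 0.349, -2.882]
contact_force: [0.5, 0.1, -0.7]
opening: -0.003
```

```bash
python3 -c "
from h import *
delta(B((-32,-38,35+17+50)),Rt)"
```

```text
t 0.93 p [264.74 494.42 249.92] F [ 0.46  0.13 -0.69] q [ 1.24  0.17  1.93 -0.38  0.89 -0.37] open -0.003
rotvec(tool) [-0.01 -0.    0.  ]  shift cm after turn [ -8.08 -26.46   8.71]  before turn [ -8.03 -26.42   8.86]
```

>>> apply_moves:
  series: "-1 -3.3 0.5 0 0 0 1; -1 -3.3 0.5 0 0 0 1; -1 -3.3 0.5 0 0 0 1; -1 -3.3 0.5 0 0 0 1; -1 -3.3 1 0 0 0 1; -1 -3.3 1.4 0 0 0 1; -1 -3.3 1.8 0 0 0 1; -1 -3 2 0 0 0 1; 0 0 0 0 0 0 1; 0 0 0 0 0 0 1"

```text
clock: 1.77
eef_pos: [431.3, 266.8, 201.3]
tcp_rot: [-3.136, 0.347, -2.888]
contact_force: [-0.5, 0.0, 0.2]
opening: 0.002
```

Run:
```python
from h import *
import cv2
delta(B((-32,-38,35+17)),Rt)
s,t=r.grab_frame("side"),r.grab_frame("top")
c=lambda im,x,y,w,h:cv2.resize(im[y:y+h,x:x+w],(400,300),interpolation=cv2.INTER_CUBIC)
cv2.imwrite("pics/s1.png",np.hstack([c(s,145,100,120,90),c(t,108,190,100,75)]))
_,p,Rc=st(); tip=p+Rc.apply([0,0,17]); print("tip",tip,proj("side",tip),proj("top",tip))
```

```text
t 1.77 p [431.34 266.79 201.26] F [-0.48  0.03  0.19] q [ 0.64  0.09  2.15 -0.24  0.59 -1.01] open 0.002
rotvec(tool) [-0.01 -0.   -0.  ]  shift cm after turn [-0.06 -0.2   5.61]  before turn [-0.07 -0.16  5.61]
tip [436.53 270.5  186.42] [190.46 155.13] [172.86 248.75]
```

View pics/s1.png

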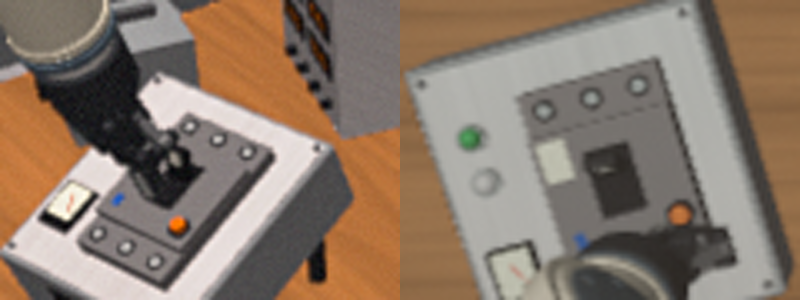

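The tips hang above and in front of the button as predicted (side (190,155)); the button is still visible at side crop (178,224). I'll descend along the breaker normal.

>>> apply_moves:
  series: "-0.06 -0.2 1 0 0 0 1; 0 0 1 0 0 0 1; 0 0 1 0 0 0 1; 0 0 1 0 0 0 1; 0 0 0.6 0 0 0 1; 0 0 0.3 0 0 0 1; 0 0 0.1 0 0 0 1; 0 0 0.1 0 0 0 1; 0 0 0 0 0 0 1; 0 0 0 0 0 0 1"

```text
clock: 2.7
eef_pos: [448.9, 271.1, 154.7]
tcp_rot: [-3.136, 0.349, -2.885]
contact_force: [-3.2, -1.4, 2.2]
opening: 0.004
```

Run:
```python
from h import *
delta(B((-32,-38,35+17)),Rt)
print(Rt.inv().apply(r.sense()["contact_force"]))
```

```text
t 2.7 p [448.86 271.13 154.74] F [-3.23 -1.45  2.16] q [ 0.62  0.2   2.16 -0.28  0.48 -0.98] open 0.004
rotvec(tool) [-0.01  0.   -0.  ]  shift cm after turn [ 0.05 -0.18  0.63]  before turn [ 0.05 -0.17  0.63]
[ 2.54 -0.58 -3.23]
```

>>> apply_moves:
  series: "0 0 0.1 0 0 0 1; 0 0 0.1 0 0 0 1; 0 0 0.1 0 0 0 1; 0 0 0 0 0 0 1; 0 0 0 0 0 0 1; 0 0 0 0 0 0 1; 0 0 0 0 0 0 1; 0 0 0 0 0 0 1; 0 0 0 0 0 0 1; 0 0 0 0 0 0 1"

```text
clock: 3.53
eef_pos: [450.0, 271.5, 151.8]
tcp_rot: [-3.136, 0.35, -2.885]
contact_force: [-1.7, -0.4, 0.8]
opening: 0.002
```

Run:
```python
from h import *
import cv2
delta(B((-32,-38,35+17)),Rt)
print(Rt.inv().apply(r.sense()["contact_force"]))
s,t=r.grab_frame("side"),r.grab_frame("top")
c=lambda im,x,y,w,h:cv2.resize(im[y:y+h,x:x+w],(400,300),interpolation=cv2.INTER_CUBIC)
cv2.imwrite("pics/s2.png",np.hstack([c(s,165,115,80,60),c(t,128,200,80,60)]))
```

```text
t 3.53 p [450.02 271.5  151.77] F [-1.68 -0.44  0.78] q [ 0.62  0.2   2.16 -0.28  0.47 -0.98] open 0.002
rotvec(tool) [-0.01  0.   -0.  ]  shift cm after turn [ 0.06 -0.18  0.3 ]  before turn [ 0.06 -0.18  0.31]
[ 1.37  0.01 -1.33]
```

View pics/s2.png

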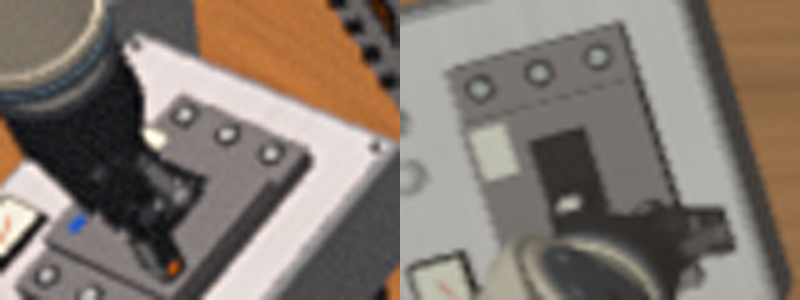

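The top view shows the white mark now at about (162,241): the lever has dropped. I'll press the button home a little further, then release it.

>>> apply_moves:
  series: "0 0 0.1 0 0 0 1; 0 0 0.1 0 0 0 1; 0 0 0 0 0 0 1; 0 0 0 0 0 0 1; 0 0 0 0 0 0 1; 0 0 0 0 0 0 1; 0 0 0 0 0 0 1; 0 0 0 0 0 0 1; 0 0 0 0 0 0 1; 0 0 0 0 0 0 1"

```text
clock: 4.47
eef_pos: [450.7, 271.7, 150.1]
tcp_rot: [-3.136, 0.35, -2.885]
contact_force: [-5.2, -3.5, 7.4]
opening: -0.003
```

Run:
```python
from h import *
delta(B((-32,-38,35+17)),Rt)
print(Rt.inv().apply(r.sense()["contact_force"]))
```

```text
t 4.47 p [450.67 271.69 150.14] F [-5.16 -3.55  7.43] q [ 0.62  0.21  2.16 -0.28  0.46 -0.97] open -0.003
rotvec(tool) [-0.01  0.   -0.  ]  shift cm after turn [ 0.07 -0.18  0.13]  before turn [ 0.07 -0.18  0.13]
[ 3.   -2.11 -9.  ]
```

The force is now 9 N, so the button is bottomed, which also calibrates the height (the model reads about 7 mm low). I'll retract and line up below the lever.

>>> apply_moves:
  series: "0 0 -0.5 0 0 0 1; 0 0 -1.5 0 0 0 1; 0 0 -2 0 0 0 1; 0 0 -2 0 0 0 1; 0.7 1.8 0 0 0 0 1; 0.7 1.8 0 0 0 0 1; 0 0 0 0 0 0 1; 0 0 0 0 0 0 1; 0 0 0 0 0 0 1; 0 0 0 0 0 0 1"

```text
clock: 5.3
eef_pos: [409.1, 297.9, 201.2]
tcp_rot: [-3.136, 0.349, -2.885]
contact_force: [-0.8, -0.6, 0.7]
opening: 0.001
```

Run:
```python
from h import *
import cv2
delta(B((-45,0,38+7+17)),Rt)
s,t=r.grab_frame("side"),r.grab_frame("top")
c=lambda im,x,y,w,h:cv2.resize(im[y:y+h,x:x+w],(400,300),interpolation=cv2.INTER_CUBIC)
cv2.imwrite("pics/s3.png",np.hstack([c(s,155,115,80,60),c(t,128,200,80,60)]))
```

```text
t 5.3 p [409.15 297.89 201.21] F [-0.77 -0.57  0.67] q [ 0.73  0.09  2.15 -0.28  0.61 -0.89] open 0.001
rotvec(tool) [-0.01  0.   -0.  ]  shift cm after turn [-0.03  0.03  5.07]  before turn [-0.03  0.05  5.07]
```

View pics/s3.png

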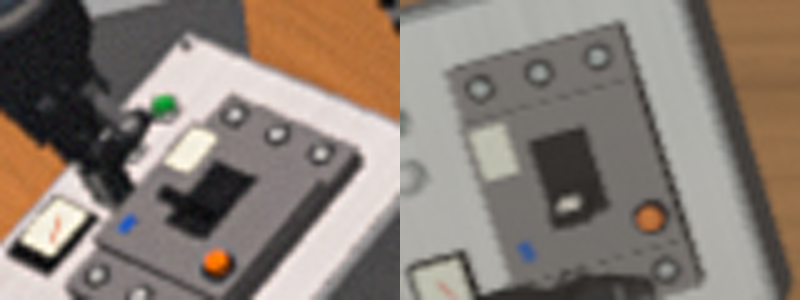

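The lever is down (tip at side crop (165,195)), the button is back out, and the fingers are clear. I'll descend below the lever, then push it up the slope.

>>> apply_moves:
  series: "0 0 1.2 0 0 0 1; 0 0 1.2 0 0 0 1; 0 0 1.2 0 0 0 1; 0 0 1 0 0 0 1; 0 0 0.4 0 0 0 1; 0 0 0 0 0 0 1; -0.4 0 0 0 0 0 1; -0.4 0 0 0 0 0 1; -0.4 0 0 0 0 0 1; 0 0 0 0 0 0 1"

```text
clock: 6.23
eef_pos: [437.6, 306.0, 159.6]
tcp_rot: [-3.137, 0.352, -2.885]
contact_force: [-0.1, -0.2, -0.7]
opening: -0.002
```

Run:
```python
from h import *
delta(B((2,0,38+7+17)),Rt)
print(Rt.inv().apply(r.sense()["contact_force"]))
```

```text
t 6.23 p [437.63 305.97 159.57] F [-0.05 -0.24 -0.66] q [ 0.7   0.2   2.13 -0.32  0.51 -0.87] open -0.002
rotvec(tool) [-0.01  0.   -0.  ]  shift cm after turn [-3.37 -0.03  0.15]  before turn [-3.37 -0.03  0.15]
[ 0.33 -0.22  0.58]
```

>>> apply_moves:
  series: "-0.3 0 0.1 0 0 0 1; -0.3 0 0 0 0 0 1; -0.3 0 0 0 0 0 1; -0.3 0 0 0 0 0 1; -0.3 0 0 0 0 0 1; -0.3 0 0 0 0 0 1; -0.3 0 0 0 0 0 1; -0.3 0 0 0 0 0 1; -0.3 0 0 0 0 0 1; -0.3 0 0 0 0 0 1"

```text
clock: 7.07
eef_pos: [464.4, 312.6, 167.9]
tcp_rot: [-3.136, 0.35, -2.885]
contact_force: [-1.4, -0.2, 1.1]
opening: -0.001
```

Run:
```python
from h import *
import cv2
delta(B((2,0,38+7+17)),Rt)
print(Rt.inv().apply(r.sense()["contact_force"]))
s,t=r.grab_frame("side"),r.grab_frame("top")
c=lambda im,x,y,w,h:cv2.resize(im[y:y+h,x:x+w],(400,300),interpolation=cv2.INTER_CUBIC)
cv2.imwrite("pics/s4.png",np.hstack([c(s,155,115,80,60),c(t,128,200,80,60)]))
```

```text
t 7.07 p [464.42 312.61 167.92] F [-1.44 -0.17  1.07] q [ 0.67  0.23  2.08 -0.28  0.54 -0.93] open -0.001
rotvec(tool) [-0.01  0.   -0.  ]  shift cm after turn [-0.49  0.01 -0.01]  before turn [-0.49  0.01 -0.01]
[ 0.99  0.2  -1.5 ]
```

View pics/s4.png

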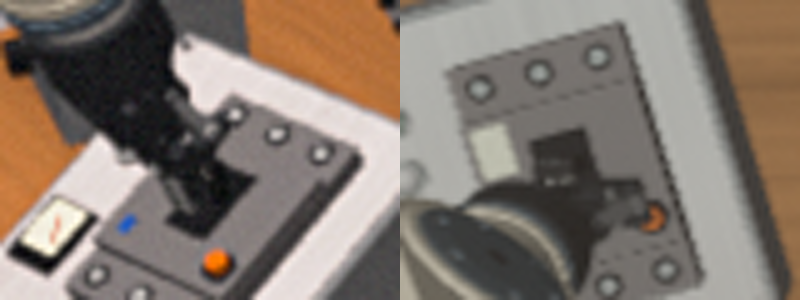

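The lever is moving up ahead of the fingers (top crop about (555,175)). I'll push on to just past the snap point.

>>> apply_moves:
  series: "-0.3 0 0 0 0 0 1; -0.2 0 0 0 0 0 1; -0.2 0 0 0 0 0 1; 0 0 0 0 0 0 1; 0 0 0 0 0 0 1; 0 0 0 0 0 0 1; 0 0 0 0 0 0 1; 0 0 0 0 0 0 1; 0 0 0 0 0 0 1; 0 0 0 0 0 0 1"

```text
clock: 8.0
eef_pos: [470.3, 314.1, 170.1]
tcp_rot: [-3.136, 0.349, -2.884]
contact_force: [0.2, -0.0, -0.2]
opening: -0.0
```

Run:
```python
from h import *
delta(B((2,0,38+7+17)),Rt)
print(Rt.inv().apply(r.sense()["contact_force"]))
```

```text
t 8.0 p [470.3  314.12 170.11] F [ 0.24 -0.04 -0.16] q [ 0.67  0.23  2.06 -0.28  0.54 -0.94] open -0.0
rotvec(tool) [-0.01  0.   -0.  ]  shift cm after turn [ 0.15  0.01 -0.01]  before turn [ 0.15  0.01 -0.01]
[-0.15 -0.1   0.23]
```

Contact is gone, so the lever has probably snapped on. I'll back away and check.

>>> apply_moves:
  series: "0.7 0 0 0 0 0 1; 0.8 0 0 0 0 0 1; 0.5 0 -1.5 0 0 0 1; 0 0 -3 0 0 0 1; 0 0 -3.5 0 0 0 1; 2 0 -3.5 0 0 0 1; 3 -2 -2 0 0 0 1; 3 -2 0 0 0 0 1; 0 0 0 0 0 0 1; 0 0 0 0 0 0 1"

```text
clock: 8.83
eef_pos: [342.9, 239.0, 262.2]
tcp_rot: [-3.136, 0.349, -2.885]
contact_force: [0.8, 0.3, 0.3]
opening: -0.0
```

Run:
```python
from h import *
import cv2
s,t=r.grab_frame("side"),r.grab_frame("top")
c=lambda im,x,y,w,h:cv2.resize(im[y:y+h,x:x+w],(400,300),interpolation=cv2.INTER_CUBIC)
cv2.imwrite("pics/s5.png",np.hstack([c(s,155,115,80,60),c(t,128,200,80,60)]))
ax=np.array([585,-151,203.]);g=ax+[-100,1.5,0]
# tool down, tool y along world +-y
for yaw in(0,np.pi): print(yaw); delta(g+[0,0,100],R.from_euler("xyz",[np.pi,0,yaw]))
```

```text
0
t 8.93 p [344.94 240.83 263.16] F [-0.06 -1.81  0.8 ] q [ 0.73 -0.16  2.22 -0.23  0.78 -0.96] open 0.0
rotvec(tool) [-0.51  0.06 -2.84]  shift cm after turn [14.01 39.03 -3.98]  before turn [ -4.77 -41.32  -2.3 ]
3.141592653589793
t 8.93 p [344.94 240.83 263.16] F [-0.06 -1.81  0.8 ] q [ 0.73 -0.16  2.22 -0.23  0.78 -0.96] open 0.0
rotvec(tool) [0.04 0.35 0.25]  shift cm after turn [-14.01 -39.03  -3.98]  before turn [ -4.77 -41.32  -2.3 ]
```

View pics/s5.png

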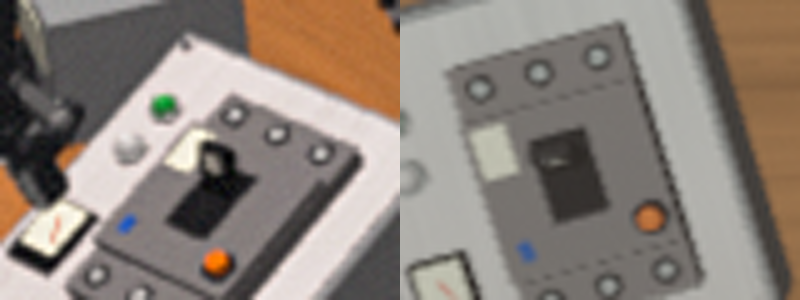

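The lever stays on (white mark at top crop (555,158), as at the start) and the button is out. Next I'll go to the flush lever: turn the tool upright, open the gripper and travel.

>>> apply_moves:
  series: "0 0 -1 0.01 0.088 0.062 -1; 0 0 -1 0.01 0.088 0.062 -1; 0 0 -1 0.01 0.088 0.062 -1; 0 0 -1 0.01 0.086 0.064 -1; -1.4 -3.9 0 0 0 0 -1; -1.4 -3.9 0 0 0 0 -1; -1.4 -3.9 0 0 0 0 -1; -1.4 -3.9 0 0 0 0 -1; -1.4 -3.9 0 0 0 0 -1; -1.4 -3.9 0 0 0 0 -1"

```text
clock: 9.77
eef_pos: [422.6, 2.9, 301.9]
tcp_rot: [-3.14, -0.001, -3.138]
contact_force: [1.3, 0.5, 0.6]
opening: 1.0
```

>>> apply_moves:
  series: "-1.4 -3.9 0 0 0 0 -1; -1.4 -3.9 0 0 0 0 -1; -1.4 -3.9 0 0 0 0 -1; 0 0 0 0 0 0 -1; 0 0 0 0 0 0 -1; 0 0 0 0 0 0 -1; 0 0 0 0 0 0 -1; 0 0 0 0 0 0 -1; 0 0 0 0 0 0 -1; 0 0 0 0 0 0 -1"

```text
clock: 10.6
eef_pos: [463.5, -111.0, 302.3]
tcp_rot: [-3.14, -0.001, -3.137]
contact_force: [0.6, -0.1, -0.1]
opening: 0.998
```

Run:
```python
from h import *
ax=np.array([585,-151,203.]);g=ax+[-100,1.5,0]
delta(g+[0,0,70],R.from_euler("xyz",[np.pi,0,np.pi]))
```

```text
t 10.6 p [ 463.52 -111.04  302.29] F [ 0.55 -0.06 -0.08] q [-0.24  0.07  1.87 -0.    1.2  -1.81] open 0.998
rotvec(tool) [-0.   -0.    0.01]  shift cm after turn [-2.15 -3.85  2.93]  before turn [-2.13 -3.85  2.93]
```

>>> apply_moves:
  series: "-1 -1.9 0 0 0 0 -1; -1.1 -1.95 0 0 0 0 -1; 0 0 1.5 0 0 0 -1; 0 0 1.5 0 0 0 -1; 0 0 1.5 0 0 0 -1; 0 0 1 0 0 0 -1; 0 0 0 0 0 0 -1; 0 0 0 0 0 0 -1; 0 0 0 0 0 0 -1; 0 0 0 0 0 0 -1"

```text
clock: 11.43
eef_pos: [485.1, -150.4, 248.2]
tcp_rot: [-3.14, 0.0, -3.138]
contact_force: [0.3, 0.4, 0.3]
opening: 1.005
```

Run:
```python
from h import *
import cv2
ax=np.array([585,-151,203.]);g=ax+[-100,1.5,-2]
delta(g,R.from_euler("xyz",[np.pi,0,np.pi]))
s,t=r.grab_frame("side"),r.grab_frame("top")
c=lambda im,x,y,w,h:cv2.resize(im[y:y+h,x:x+w],(400,300),interpolation=cv2.INTER_CUBIC)
cv2.imwrite("pics/s6.png",np.hstack([c(s,260,170,100,75),c(t,270,170,100,75)]))
```

```text
t 11.43 p [ 485.13 -150.41  248.18] F [0.26 0.44 0.28] q [-0.3   0.17  1.88 -0.    1.09 -1.88] open 1.005
rotvec(tool) [-0.  0.  0.]  shift cm after turn [0.01 0.09 4.72]  before turn [0.01 0.1  4.72]
```

View pics/s6.png

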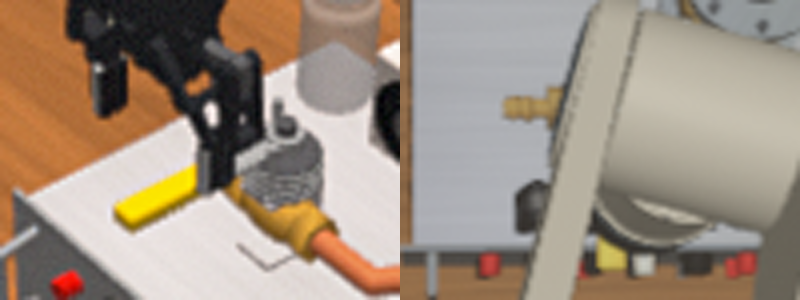

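The fingers straddle the yellow sleeve (side crop: far finger (105,90), near finger (210,185), sleeve between them). I'll descend and grip.

>>> apply_moves:
  series: "0 0.1 1.5 0 0 0 -1; 0 0 1.5 0 0 0 -1; 0 0 1.2 0 0 0 -1; 0 0 0.5 0 0 0 -1; 0 0 0 0 0 0 0; 0 0 0 0 0 0 0.5; 0 0 0 0 0 0 1; 0 0 0 0 0 0 1; 0 0 0 0 0 0 1; 0 0 0 0 0 0 1"
  squeeze: 50

```text
clock: 12.37
eef_pos: [484.8, -148.6, 200.9]
tcp_rot: [3.141, -0.001, -3.139]
contact_force: [-2.4, 3.2, 6.1]
opening: 0.222
```

Run:
```python
from h import *
import cv2
ax=np.array([585,-151,203.]);g=ax+[-100,1.5,-2]
delta(g,R.from_euler("xyz",[np.pi,0,np.pi]))
s=r.grab_frame("side")
cv2.imwrite("pics/s7.png",cv2.resize(s[170:245,260:360],(600,450),interpolation=cv2.INTER_CUBIC))
# arc of ten rows of 0.1 rad, clockwise: radius 100
a=.1;print(100*np.sin(a/2)*2)
```

```text
t 12.37 p [ 484.8  -148.6   200.94] F [-2.38  3.22  6.07] q [-0.3   0.23  1.93  0.    0.99 -1.87] open 0.222
rotvec(tool) [ 0. -0.  0.]  shift cm after turn [-0.02 -0.09 -0.01]  before turn [-0.02 -0.09 -0.01]
9.995833854135666
```

View pics/s7.png

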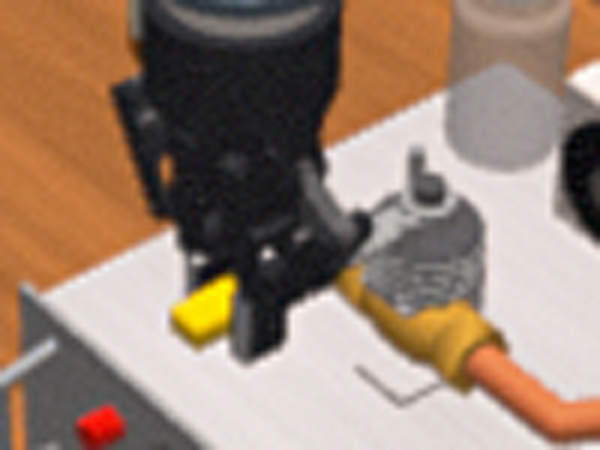

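The gripper holds the sleeve (opening 0.22, about 19 mm). I'll swing it along the arc.

>>> apply_moves:
  series: "-0.03 0.8 0 0 0 0.08 1; -0.03 0.8 0 0 0 0.08 1; -0.03 0.8 0 0 0 0.08 1; -0.03 0.8 0 0 0 0.08 1; -0.03 0.8 0 0 0 0.08 1; -0.03 0.8 0 0 0 0.08 1; -0.03 0.8 0 0 0 0.08 1; -0.03 0.8 0 0 0 0.08 1; 0 0 0 0 0 0 1; 0 0 0 0 0 0 1"

```text
clock: 13.25
eef_pos: [504.8, -89.8, 201.0]
tcp_rot: [-3.14, 0.002, 2.509]
contact_force: [1.0, -1.7, 6.7]
opening: 0.224
```

```bash
cat > arc.py <<'E'
from h import *
ax=np.array([585,-151,201.])
s,p,Rc=st();d=p-ax;x=Rc.as_matrix()[:,0]
print("p",p,"lever angle(pos)",np.pi-np.arctan2(d[1],d[0]),"tool angle",np.pi-np.arctan2(x[1],x[0]),"radius",np.hypot(d[0],d[1]))
print("F tool",Rc.inv().apply(s["contact_force"]),"M tool",Rc.inv().apply(s["wrist_torque"]),"open",s["opening"],"q",s["qpos"])
E
python3 arc.py
```

```text
p [504.82 -89.81 200.96] lever angle(pos) 0.6518553428607818 tool angle 0.6327715796900519 radius 100.85845808727169
F tool [-1.87 -0.78 -6.72] M tool [ 0.03 -0.13 -0.4 ] open 0.2240154386061616 q [-0.18  0.23  1.92 -0.    0.99 -1.11]
```

>>> apply_moves:
  series: "-0.03 0.8 0 0 0 0.08 1; -0.03 0.8 0 0 0 0.08 1; -0.03 0.8 0 0 0 0.08 1; -0.03 0.8 0 0 0 0.08 1; -0.03 0.8 0 0 0 0.08 1; -0.03 0.8 0 0 0 0.08 1; -0.03 0.8 0 0 0 0.08 1; -0.03 0.8 0 0 0 0.08 1; -0.03 0.8 0 0 0 0.08 1; 0 0 0 0 0 0 1"

```text
clock: 14.08
eef_pos: [564.4, -50.8, 200.8]
tcp_rot: [-3.141, 0.001, 1.784]
contact_force: [-3.1, 1.9, 11.9]
opening: 0.224
```

```bash
python3 arc.py
```

```text
p [564.4  -50.84 200.84] lever angle(pos) 1.367985361280725 tool angle 1.357487187707416 radius 102.25971258913707
F tool [  2.47  -2.68 -11.91] M tool [ 0.2   0.37 -0.56] open 0.22382904766350575 q [-0.09  0.31  1.81 -0.    1.02 -0.3 ]
```

>>> apply_moves:
  series: "0 0.5 -0.05 0 0 0.05 1; 0 0.5 0 0 0 0.05 1; 0 0.5 0 0 0 0.05 1; 0 0.5 0 0 0 0.05 1; 0 0 0 0 0 0 1; 0 0 0 0 0 0 1; 0 0 0 0 0 0 1; 0 0 0 0 0 0 1; 0 0 0 0 0 0 1; 0 0 0 0 0 0 1"

```text
clock: 14.92
eef_pos: [583.3, -48.4, 201.0]
tcp_rot: [3.141, 0.002, 1.588]
contact_force: [3.5, 1.7, 4.4]
opening: 0.225
```

```bash
python3 arc.py
```

```text
p [583.29 -48.4  200.99] lever angle(pos) 1.5541165942118742 tool angle 1.5536867304087731 radius 102.61649537566986
F tool [ 1.65  3.51 -4.44] M tool [-0.4   0.35 -1.02] open 0.22504563861740473 q [-0.08  0.34  1.77 -0.    1.03 -0.1 ]
```

>>> apply_moves:
  series: "0 0.1 0 0 0 0.005 1; 0 0.1 0 0 0 0.005 1; 0 0.1 0 0 0 0.005 1; 0 0.1 0 0 0 0 1; 0 0 0 0 0 0 1; 0 0 0 0 0 0 1; 0 0 0 0 0 0 1; 0 0 0 0 0 0 1; 0 0 0 0 0 0 1; 0 0 0 0 0 0 1"

```text
clock: 15.75
eef_pos: [586.1, -48.3, 200.9]
tcp_rot: [-3.139, 0.001, 1.572]
contact_force: [-2.4, 1.9, 9.4]
opening: 0.224
```

```bash
python3 arc.py
```

```text
p [586.11 -48.35 200.9 ] lever angle(pos) 1.5816291811453507 tool angle 1.5697339249261486 radius 102.65901898147297
F tool [ 1.84 -2.39 -9.39] M tool [ 0.29  0.31 -0.5 ] open 0.22360809776967996 q [-0.08  0.35  1.76 -0.    1.04 -0.08]
```

>>> apply_moves:
  series: "0 0.1 0 0 0 0.005 1; 0 0.1 0 0 0 0.005 1; 0 0.1 0 0 0 0.005 1; 0 0.1 0 0 0 0.005 1; 0 0 0 0 0 0 1; 0 0 0 0 0 0 1; 0 0 0 0 0 0 1; 0 0 0 0 0 0 1; 0 0 0 0 0 0 1; 0 0 0 0 0 0 1"

```text
clock: 16.58
eef_pos: [589.0, -48.4, 200.8]
tcp_rot: [-3.137, 0.001, 1.551]
contact_force: [-7.5, 2.4, 12.8]
opening: 0.225
```

```bash
python3 arc.py
```

```text
p [588.98 -48.36 200.82] lever angle(pos) 1.6095229855224913 tool angle 1.590537626726027 radius 102.7205164912901
F tool [  2.25  -7.6  -12.81] M tool [ 0.97  0.3  -0.06] open 0.22510078169121794 q [-0.08  0.35  1.75 -0.    1.04 -0.06]
```

>>> apply_moves:
  series: "0 0.1 -0.05 0 0 0.005 1; 0 0.1 0 0 0 0.005 1; 0 0.1 0 0 0 0.005 1; 0 0.1 0 0 0 0.005 1; 0 0 0 0 0 0 1; 0 0 0 0 0 0 1; 0 0 0 0 0 0 1; 0 0 0 0 0 0 1; 0 0 0 0 0 0 1; 0 0 0 0 0 0 1"

```text
clock: 17.42
eef_pos: [589.2, -48.5, 200.6]
tcp_rot: [-3.129, 0.002, 1.532]
contact_force: [-22.6, 1.7, 19.6]
opening: 0.227
```

```bash
python3 arc.py
```

```text
p [589.22 -48.47 200.64] lever angle(pos) 1.6119181160155787 tool angle 1.6092574479117538 radius 102.62001179778666
F tool [  0.82 -22.86 -19.27] M tool [ 3.09  0.16 -0.69] open 0.22674475354348758 q [-0.08  0.36  1.74 -0.    1.05 -0.04]
```

The stop is reached: force rose to 23 N with no further motion. I'll check everything once before handing in.

>>> apply_moves:
  series: "0 0 0 0 0 0 1; 0 0 0 0 0 0 1; 0 0 0 0 0 0 1; 0 0 0 0 0 0 1; 0 0 0 0 0 0 1; 0 0 0 0 0 0 1; 0 0 0 0 0 0 1; 0 0 0 0 0 0 1; 0 0 0 0 0 0 1; 0 0 0 0 0 0 1"

```text
clock: 18.25
eef_pos: [589.2, -48.5, 200.6]
tcp_rot: [-3.129, 0.002, 1.532]
contact_force: [-20.7, 1.1, 20.7]
opening: 0.224
```

```bash
python3 arc.py
python3 - <<'E'
from h import *
import cv2
s,t=r.grab_frame("side"),r.grab_frame("top")
c=lambda im,x,y,w,h:cv2.resize(im[y:y+h,x:x+w],(400,300),interpolation=cv2.INTER_CUBIC)
cv2.imwrite("pics/s8.png",np.vstack([np.hstack([c(s,155,115,80,60),c(t,128,200,80,60)]),np.hstack([c(s,260,140,120,90),c(t,100,110,320,240)])]))
E
```

```text
p [589.24 -48.47 200.64] lever angle(pos) 1.6121528791062765 tool angle 1.6092522386059602 radius 102.61807293526502
F tool [  0.3  -20.99 -20.46] M tool [ 3.1   0.14 -0.71] open 0.22442717322404898 q [-0.08  0.36  1.74 -0.    1.05 -0.04]
```

View pics/s8.png

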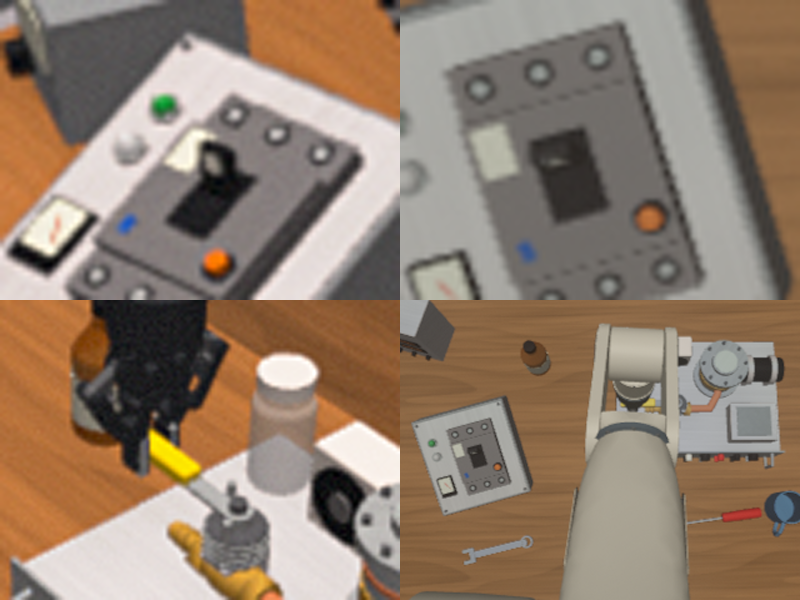

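The breaker lever is on and the button is out. The flush lever points along +y, held against its stop at a steady 21 N. The bottles, wrench, screwdriver and mug are where they were. I'm handing in.

```bash
python3 -c "
from rig import r
print(r.sign_off())"
```

```text
the job is handed in; nothing more can be done
None
```

The flush is on: the breaker was tested and reset, and the flush lever was held against its open stop when I handed in at about 18.4 s of the 53 s allowed.

- **Breaker:** I pushed the test button in until it bottomed at about 9 N, and the camera showed the lever dropped. I let the button out, then pushed the lever up until it snapped on and contact force fell to zero. Pictures after I backed away, and again at the end, show the lever on and the button out.
- **Flush lever:** I gripped the sleeve at 50 N and swung it round to the stop. The stop shows as the force rising to about 21–23 N with no further movement, against a spring of about 8 N. It was steady for the last second before handing in.
- **Rest of the bench:** in the last picture both bottles, the wrench, screwdriver and mug look undisturbed. The pipe union was hidden under the arm in that view, so I did not check it, but nothing went near it.
- **Disagreements:**
  - The button was about 7 mm higher than my camera estimate.
  - The final lever angle works out at 1.61 rad instead of 1.571, which fits a few millimetres' error in my estimate of the valve axis.
  - About 20 N of vertical force remains in the grip, well under the wrist limit.

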